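# Clamp the print block with the cam knob

## Task

Two block holders stand on the art-room table. Clamp the print block in the holder that carries it: turn that holder's cam knob clockwise until the sprung follower drops into the cam's notch and the jaw closes on the block, then let go. Leave the empty holder's knob as it is.

Things in the scene. Friction and masses are not known exactly. Their poses are not given: they have to be found in the camera images.
- cam_grip (a point): Knob to turn, in the holder with a grey-topped block (100x90x20) in it: black bar 54 long, 16 wide, from 34 to 64 mm above the table, over a 19 mm radius hub and a metal cam disc (radius 36, top at 28 mm) with one 24 mm notch. Point on the vertical turning axis, 50 mm above the table; turns along: x along the bar, notch on the -x side, z up. All else on the holder is under 33 mm high.
- cam_knob (a joint): Knob angle in rad, growing clockwise seen from above; stops at 0 and 1.24; starts between 0 and 0.5. At 1.10 the notch's middle faces the follower and the bar lies along the holder's length; the follower is fully in from about 0.95 to the stop. Turns stiffly (about 0.07 N m) and stays where it is left.
- clamp_jaw (a joint): Travel in m of the flat steel frame round the cam that carries the follower (roller at its robot-side end) and the jaw (other end, facing the block); springs push it towards the block with about 7 N. About 0 while the follower rides on the cam's rim, about 0.008 once it has dropped into the notch and the jaw rests on the block.
- spare_end (a point): A point near one end of the grip bar of the other holder's knob, 25 mm from that knob's axis, 50 mm above the table. That holder (280 x 130 mm plywood, fixed to the table, like the first) has no block in it; its knob must not be turned.

How it is judged (in metres and radians):
At the end, for the whole second after the job is handed in: The follower is in the notch and the jaw rests against the block: jaw travel between 6.5 and 9.8 mm (8 mm when closed on the block), jaw and knob at rest (value of joint clamp_jaw between 0.0065 and 0.0098 m and velocity of joint clamp_jaw below 0.005 m/s and velocity of joint cam_knob between -0.05 and 0.05 rad/s); the robot touches nothing.
It fails at once if the empty holder's knob is turned (its bar's end moves by more than 8 mm) (distance of spare_end from where it was at the start of the episode above 0.008 m).
It also fails if it takes over 32 s, if anything falls off the work surface, if the arm or the gripper's body presses on something with over 40 N, if the wrist force passes 120 N, or if a joint passes its speed limit or range.

## Robot

A 7-joint arm with a two-finger parallel gripper is mounted at the origin on the work surface. World frame = base frame: x ahead of the robot, y to its left, z up, the work surface at z = 0. Lengths are in m, angles in degrees, forces in N, time in s.
With the tool pointing down it reaches from about 0.425 to 0.875 m from the base axis. Payload 8.4 kg.
Tool frame: the origin (TCP) lies midway between the tips of the shut fingers; the grasp point (between the pads) lies 19 mm behind it (ctrl.tcp_to_grasp is the distance from the TCP to the grasp point, in m); x points along the fingers, y is the direction in which the jaws open and shut, and the axes are right-handed (so a half turn about x gives the same grasp; the last joint's range is limited). The gripper opens to 87 mm and grips with 3 to 60 N. Pads are 19 mm wide; open, the fingers measure 117 mm over their backs; the gripper's body (75 mm by 190 mm) begins 51 mm behind the grasp point.
Start: joints at [-77.991, 19.091, 2.286, 83.961, -0.768, 76.965, -3.352], TCP at [0.198, 0.619, 0.223] pointing down, gripper open.
Joint ranges: [-147.57, 147.57], [-21.85, 119.76], [-74.77, 79.35], [14.55, 137.4], [-85.83, 265.84], [4.83, 119.75], [-152.11, 152.11]. Speed limits (degrees/s): [127.2, 127.2, 159.86, 159.86, 180, 180, 180].

## Interface

Orientations are given as a 3x3 rotation matrix whose columns are the frame's x, y, z axes.
In Python, from plant import telemetry, camera, ctrl, recognise, landmark_of gives the robot as it stands.
- The arm moves only by the tool drive_tool, never from a script. Its argument "deltas" is a list of rows, each a list of 7 numbers: the shift along the world's x, y, z each as a share of 60 cm, from -1 to 1, then the turn, a rotation vector about the world's x, y, z each as a share of 0.08 rad, from -1 to 1, then the gripper command: -1 is shut, 1 is fully open, values between are in proportion. A call has 1 to 5 rows; each row shifts and turns the commanded pose from where the row before left it; what a row does not reach is not made up. A row lasts 1/10 s, in which the tool goes at most 50 mm and 8.59 degrees, less where a joint would pass 70% of its speed; a pose out of reach is approached as far as the arm can. A call with a number of a shift or a turn outside -1 to 1 is refused whole. A call with a gripper value outside its range is refused whole. The fingers move at their own pace and stop on an object; the grip force is fixed at half the most. Time passes only in rows, so rows that do not move let the fingers close. It gives the time, the measured TCP pose, the force and the opening at its end, in the units of the state.
- telemetry.get_obs(): the state, without advancing time (a new reading comes with each control period).
- camera(name): name is "side" or "top"; returns a dict with "img" (420x560x3 uint8, red, green, blue), "K" (3x3 intrinsics, pixels), "dist" ([k1, k2, p1, p2, k3] as OpenCV has them; the pictures are not rectified), "extrinsics" (4x4, takes a point from camera to world coordinates). Camera axes: x right, y down, z forward; pixel columns grow to the right and rows downward; lengths in m; the calibration is good to about 2 mm. A picture is of the moment at which its call begins. There is no depth.
- ctrl.finish_job(): hands the job in, once; it reports no verdict.
Trained networks look in a picture, given as the dict that the camera call returned (one of the last four; its "shot" number tells which), for a name from the list of things; names that differ only in an ending like _2 or _b are one class to them, and where a whole thing is asked for, a point or a joint stands for the part that bears it (a point fixed in the world has none). Each returns a list of dicts, best first, with "conf" (0 to 1); they miss things now and then, are a little off and sometimes report something else, mostly with a low value. They report only what shows in the picture. A call takes as long as a camera call.
- recognise(name, picture): "bbox" ([left, top, width, height] as shares, 0 to 1, of the picture: columns of its width, rows of its height, round what is visible of it).
- landmark_of(name, picture): "xy" ([column, row] as shares, 0 to 1, of the picture: columns of its width, rows of its height: a listed point, or the origin of a listed thing).
The state is a dict: "clock": time; "q": joint angles; "qd": joint speeds; "joint_efforts": joint torques, N m; "position": TCP position; "ee_rot": TCP orientation; "wrist_force": force on the tool from outside, world axes, zero at the start; "torque": the same for the moment, N m; "opening": opening from 0.0 (shut) to 1.0 (fully open).
Only numpy, scipy, OpenCV 4.12 (cv2) and the standard library are available. Lean on these libraries where they do the work, as an engineer would, in place of code of your own. Each camera call takes 0.05 s, during which the arm holds its last target. There are 200 camera calls.

## Working session

There is one attempt and no reset: what is moved stays moved. The work goes in short steps, Python scripts to look and compute and a tool call to move; the robot and the scene stay as the last step left them, time stands still between calls to the robot, and variables do not carry over. Pictures are saved under pics/ and viewed, about 8 in all and at most 12, crops included, and the job is handed in when it is done.

Besides the shell and the picture viewer there is one more tool, called after "Request:" as name(argument=value, ...), one argument or row to a line, values as JSON. drive_tool: Moves the arm, as the interface text tells. Its arguments: {"type":"object","properties":{"deltas":{"type":"array"}},"required":["deltas"]}

```bash
mkdir -p pics; cat > h.py <<'E'
import numpy as np, cv2
from plant import telemetry, camera, ctrl, recognise, landmark_of
def ray(c,px):
    p=cv2.undistortPoints(np.array([[px]],float),np.array(c["K"]),np.array(c["dist"]))[0,0]
    E=np.array(c["extrinsics"]);return E[:3,3],E[:3,:3]@np.array([p[0],p[1],1])
def atz(c,px,z):
    o,d=ray(c,px);return o+d*(z-o[2])/d[2]
def proj(c,P):
    E=np.linalg.inv(np.array(c["extrinsics"]));r=cv2.Rodrigues(E[:3,:3])[0]
    return cv2.projectPoints(np.array(P,float).reshape(-1,1,3),r,E[:3,3],np.array(c["K"]),np.array(c["dist"]))[0][:,0]
E
python3 - <<'E'
from h import *
o=telemetry.get_obs();print(o["clock"],o["position"],np.round(o["ee_rot"],3),o["wrist_force"],o["opening"])
for n in("top","side"):
    c=camera(n);cv2.imwrite(f"pics/{n}0.png",c["img"][:,:,::-1])
    for t in("cam_grip","spare_end"):
        for d in landmark_of(t,c)[:3]:
            px=np.array(d["xy"])*[560,420];print(n,t,d["conf"],px.round(1),atz(c,px,.05).round(4))
    for d in recognise("cam_knob",c)[:3]: print(n,d)
E
```

```text
0.0 [0.19740644 0.61880724 0.22165578] [[-0.     0.304  0.953]
 [-0.002  0.953 -0.304]
 [-1.    -0.002  0.   ]] [ 0.03592225  0.23309936 -0.03189616] 1.0016767847270593
top cam_grip 0.6 [380.  251.8] [ 0.491  -0.1512  0.05  ]
top spare_end 0.76 [157.2 242.7] [0.5136 0.222  0.05  ]
top {'bbox': [0.6455, 0.5502, 0.0746, 0.0988], 'conf': 0.96}
side cam_grip 0.56 [309.9 279.8] [ 0.4929 -0.1563  0.05  ]
side spare_end 0.71 [221.2 172.2] [0.5144 0.2251 0.05  ]
side {'bbox': [0.517, 0.63, 0.0821, 0.1133], 'conf': 0.59}
```

```bash
python3 - <<'E'
import cv2
a=cv2.imread("pics/top0.png");b=cv2.imread("pics/side0.png")
cv2.imwrite("pics/topc.png",cv2.resize(a[150:350,300:500],None,fx=3,fy=3,interpolation=2))
E
```

```text
(no output)
```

View pics/top0.png

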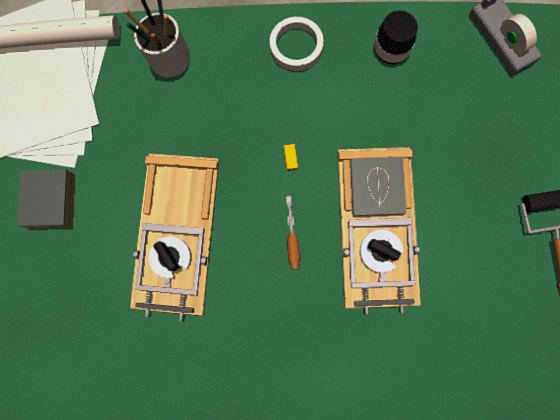

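View pics/topc.png

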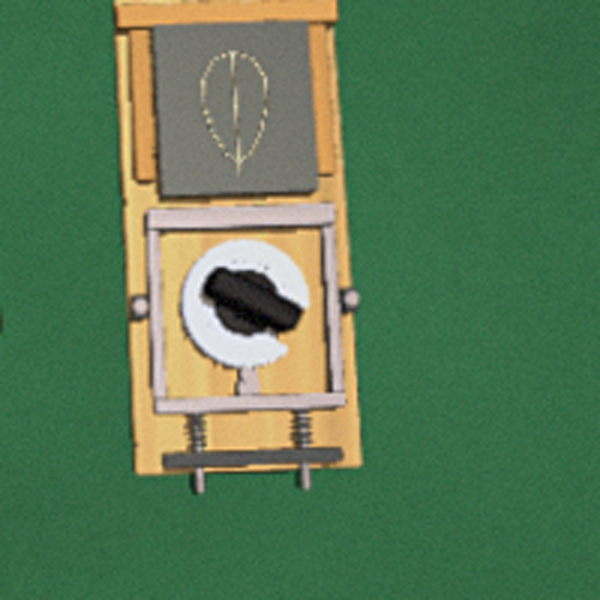

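View pics/side0.png

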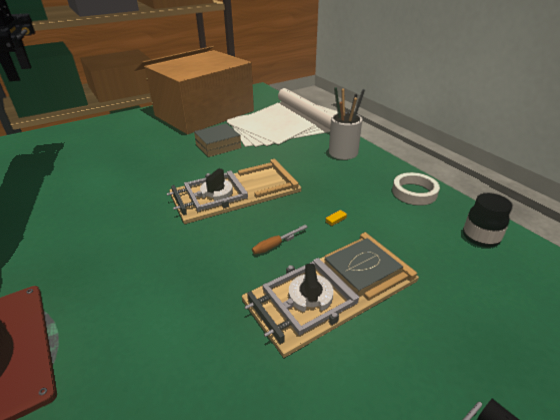

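The block is in the right-hand holder (knob at about px 380,251 in top; y≈-0.15). The left one is empty. The bar runs upper-left to lower-right, with the notch near its lower-right end. Next I measure the bar and holder angles.

```bash
cat > ang.py <<'E'
from h import *
c=camera("top");g=c["img"].max(2)
m=np.zeros_like(g);m[228:275,358:404]=1
# rectify to metric plane z=.064: 1 px = .5mm, u=-y, v=-x
W=np.array([[.492+a,-.154+b,.064] for a in(-.05,.05) for b in(-.05,.05)])
H,_=cv2.findHomography(proj(c,W),np.array([[ (-(w[1]+.154)+.06)*2000,(-(w[0]-.492)+.06)*2000] for w in W]))
r=cv2.warpPerspective(c["img"],H,(240,240),flags=cv2.INTER_CUBIC)
d=(cv2.GaussianBlur(r,(0,0),2).max(2)<75).astype(np.uint8)
n,l,s,ce=cv2.connectedComponentsWithStats(d);i=l[120,120] or 1+s[1:,4].argmax()
k=(l==i);v,u=np.nonzero(k);x=.492-(v/2000-.06);y=-.154-(u/2000-.06)
C=np.cov(x,y);w,e=np.linalg.eigh(C);print("pca",x.mean(),y.mean(),np.degrees(np.arctan2(e[1,1],e[0,1])),w**.5)
rect=cv2.minAreaRect(np.argwhere(k)[:,::-1].astype(np.float32));print(rect)
cv2.imwrite("pics/rect.png",cv2.resize(np.hstack([r[:,:,::-1],np.repeat(d[:,:,None]*200,3,2)]),None,fx=1.6,fy=1.6))
for n,p in dict(tl=(339,158),bl=(345.5,307),tr=(411,157),br=(419.5,305)).items(): print(n,atz(c,p,.012))
E
python3 ang.py
```

```text
pca 0.4921073082343466 -0.15358908798067242 64.44634085443465 [0.00768869 0.01324205]
((117.95613861083984, 121.7586441040039), (103.25533294677734, 68.060791015625), 43.31531524658203)
tl [ 0.66207018 -0.09229443  0.012     ]
bl [ 0.40043531 -0.09471707  0.012     ]
tr [ 0.66122437 -0.22099083  0.012     ]
br [ 0.40060984 -0.22205862  0.012     ]
```

View pics/rect.png

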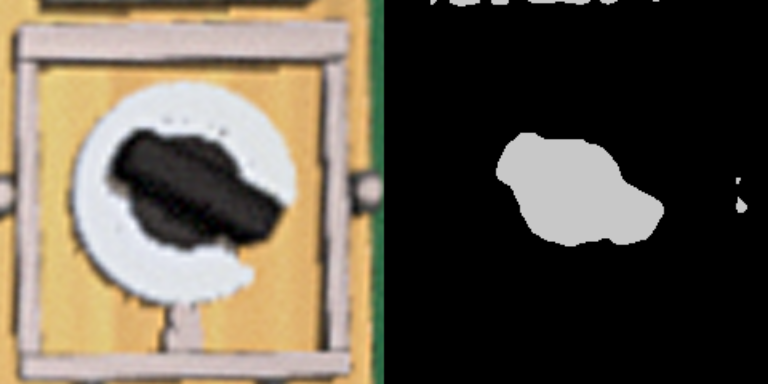

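Request:
drive_tool(
  deltas=[
    [0.08,-0.04,0,0,0,-0.9,1],
    [0.08,-0.04,0,0,0,-0.9,1],
    [0.08,-0.04,0,0,0,-0.9,1],
    [0.06,-0.06,0,0,0,-0.9,1],
    [0.05,-0.06,0,0,0,-0.9,1],
  ],
)

```text
clock: 0.95
position: [0.3992, 0.4791, 0.2224]
ee_rot: [[0.0, 0.623, 0.782], [-0.0, 0.782, -0.623], [-1.0, 0.0, 0.0]]
wrist_force: [-0.1, 0.3, 0.5]
opening: 1.002
```

Request:
drive_tool(
  deltas=[
    [0.01,-0.068,0,0,0,-1,1],
    [0.01,-0.068,0,0,0,-1,1],
    [0.01,-0.068,0,0,0,-1,1],
    [0.01,-0.068,0,0,0,-1,1],
    [0.01,-0.068,0,0,0,-1,1],
  ],
)

```text
clock: 1.45
position: [0.4271, 0.2751, 0.2227]
ee_rot: [[0.0, 0.878, 0.478], [0.0, 0.478, -0.878], [-1.0, 0.0, -0.0]]
wrist_force: [0.1, 0.4, 0.5]
opening: 0.999
```

Request:
drive_tool(
  deltas=[
    [0.01,-0.068,0,0,0,-1,1],
    [0.01,-0.068,0,0,0,-1,1],
    [0.01,-0.068,0,0,0,-1,1],
    [0.01,-0.068,0,0,0,-1,1],
    [0.01,-0.068,0,0,0,-1,1],
  ],
)

```text
clock: 1.95
position: [0.4571, 0.0711, 0.2228]
ee_rot: [[0.001, 0.995, 0.099], [0.001, 0.099, -0.995], [-1.0, 0.001, -0.001]]
wrist_force: [0.8, 0.5, 0.0]
opening: 0.997
```

Request:
drive_tool(
  deltas=[
    [0.01,-0.068,0,0,0,-1,1],
    [0.01,-0.068,0,0,0,-1,1],
    [0.01,-0.068,0,0,0,-1,1],
    [0.01,-0.068,0,0,0,-1,1],
    [0.01,-0.068,0,0,0,-1,1],
  ],
)

```text
clock: 2.45
position: [0.4871, -0.1329, 0.223]
ee_rot: [[0.001, 0.955, -0.297], [0.001, -0.297, -0.955], [-1.0, 0.001, -0.001]]
wrist_force: [1.2, 0.4, 0.2]
opening: 1.001
```

Request:
drive_tool(
  deltas=[
    [0.005,-0.018,-0.03,0,0,-0.84,1],
    [0.003,-0.019,-0.05,0,0,-0.84,1],
    [0,0,-0.07,0,0,0,1],
    [0,0,-0.07,0,0,0,1],
    [0,0,0,0,0,0,1],
  ],
)

```text
clock: 2.95
position: [0.4883, -0.1527, 0.0863]
ee_rot: [[-0.008, 0.908, -0.419], [-0.0, -0.419, -0.908], [-1.0, -0.007, 0.004]]
wrist_force: [-0.9, -0.9, -0.2]
opening: 0.999
```

```bash
python3 - <<'E'
from h import *
print(telemetry.get_obs()["position"])
t=camera("top");s=camera("side")
f=lambda a,y,x:cv2.resize(a["img"][y:y+110,x:x+110,::-1],(400,400),interpolation=2)
cv2.imwrite("pics/n1.png",np.hstack([f(t,200,325),f(s,220,255)]))
E
```

```text
[ 0.48833174 -0.15273999  0.08634926]
```

View pics/n1.png

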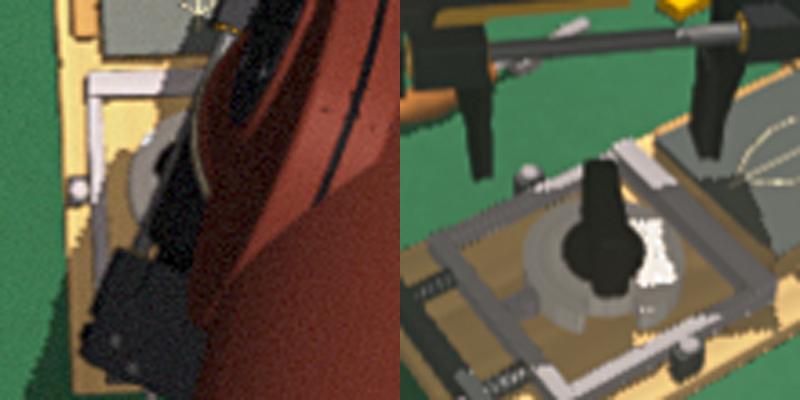

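Request:
drive_tool(
  deltas=[
    [0.004,-0.002,-0.02,0,0,0,1],
    [0.002,-0.001,-0.02,0,0,0,1],
    [0,0,-0.02,0,0,0,1],
    [0,0,-0.015,0,0,0,1],
    [0,0,0,0,0,0,1],
  ],
)

```text
clock: 3.55
position: [0.4945, -0.1551, 0.0442]
ee_rot: [[-0.002, 0.908, -0.419], [-0.0, -0.419, -0.908], [-1.0, -0.002, 0.001]]
wrist_force: [0.2, -0.7, 0.6]
opening: 0.999
```

Request:
drive_tool(
  deltas=[
    [-0.003,0,-0.007,0,0,0,1],
    [0,0,0,0,0,0,0],
    [0,0,0,0,0,0,-0.6],
    [0,0,0,0,0,0,-1],
    [0,0,0,0,0,0,-1],
  ],
)

```text
clock: 4.05
position: [0.4939, -0.1552, 0.0416]
ee_rot: [[0.001, 0.908, -0.419], [0.0, -0.419, -0.908], [-1.0, 0.0, -0.0]]
wrist_force: [1.6, 1.1, 0.3]
opening: 0.728
```

Request:
drive_tool(
  deltas=[
    [0,0,0,0,0,0,-1],
    [0,0,0,0,0,0,-1],
    [0,0,0,0,0,0,-1],
    [0,0,0,0,0,0,-1],
    [0,0,0,0,0,0,-1],
  ],
)

```text
clock: 4.55
position: [0.4937, -0.1552, 0.0413]
ee_rot: [[-0.0, 0.908, -0.419], [0.0, -0.419, -0.908], [-1.0, -0.0, 0.0]]
wrist_force: [-0.7, -0.1, 1.1]
opening: 0.263
```

Request:
drive_tool(
  deltas=[
    [0,0,0,0,0,0,-1],
    [0,0,0,0,0,0,-1],
    [0,0,0,0,0,0,-1],
    [0,0,0,0,0,0,-1],
    [0,0,0,0,0,0,-1],
  ],
)

```text
clock: 5.05
position: [0.4958, -0.1563, 0.0418]
ee_rot: [[0.004, 0.908, -0.419], [-0.002, -0.419, -0.908], [-1.0, 0.005, 0.0]]
wrist_force: [9.2, -5.2, -10.0]
opening: 0.182
```

Request:
drive_tool(
  deltas=[
    [0.004,-0.002,0,0,0,0,-1],
    [0,0,0,0,0,-0.4,-1],
    [0,0,0,0,0,-0.7,-1],
    [0,0,0,0,0,-0.7,-1],
    [0,0,0,0,0,-0.7,-1],
  ],
)

```text
clock: 5.55
position: [0.4964, -0.1565, 0.0416]
ee_rot: [[0.0, 0.805, -0.593], [-0.0, -0.593, -0.805], [-1.0, 0.0, -0.0]]
wrist_force: [1.7, 0.0, 2.3]
opening: 0.183
```

Forces are low and the opening matches the bar, so I keep turning.

Request:
drive_tool(
  deltas=[
    [0,0,0,0,0,-0.7,-1],
    [0,0,0,0,0,-0.7,-1],
    [0,0,0,0,0,-0.7,-1],
    [0,0,0,0,0,-0.7,-1],
    [0,0,0,0,0,-0.7,-1],
  ],
)

```text
clock: 6.05
position: [0.4969, -0.157, 0.0417]
ee_rot: [[0.001, 0.61, -0.792], [-0.001, -0.792, -0.61], [-1.0, 0.002, -0.001]]
wrist_force: [4.5, -3.1, -1.3]
opening: 0.178
```

```bash
python3 - <<'E'
from h import *
o=telemetry.get_obs();print(o["clock"],o["position"],np.degrees(np.arctan2(o["ee_rot"][1][1],o["ee_rot"][0][1])),o["wrist_force"],o["torque"])
E
```

```text
6.05 [ 0.49687712 -0.15696104  0.04168405] -52.388473613354506 [ 4.5119672  -3.14956742 -1.34806922] [-0.59644642 -0.53308057  0.31070502]
```

Request:
drive_tool(
  deltas=[
    [0.001,-0.001,0,0,0,-0.7,-1],
    [0,0,0,0,0,-0.7,-1],
    [0,0,0,0,0,-0.7,-1],
    [0,0,0,0,0,-0.7,-1],
    [0,0,0,0,0,-0.7,-1],
  ],
)

```text
clock: 6.55
position: [0.4972, -0.1575, 0.0417]
ee_rot: [[0.001, 0.367, -0.93], [-0.001, -0.93, -0.367], [-1.0, 0.001, -0.001]]
wrist_force: [2.6, -1.0, -0.8]
opening: 0.177
```

Request:
drive_tool(
  deltas=[
    [0,0,0,0,0,-0.7,-1],
    [0,0,0,0,0,-0.7,-1],
    [0,0,0,0,0,-0.7,-1],
    [0,0,0,0,0,-0.7,-1],
    [0,0,0,0,0,-0.5,-1],
  ],
)

```text
clock: 7.05
position: [0.4974, -0.1582, 0.0417]
ee_rot: [[0.002, 0.112, -0.994], [-0.002, -0.994, -0.112], [-1.0, 0.002, -0.001]]
wrist_force: [2.9, -4.8, -2.5]
opening: 0.181
```

Request:
drive_tool(
  deltas=[
    [0,0,0,0,0,-0.6,-1],
    [0,0,0,0,0,-0.3,-1],
    [0,0,0,0,0,0,-1],
    [0,0,0,0,0,0,-1],
  ],
)

```text
clock: 7.45
position: [0.4974, -0.1584, 0.0417]
ee_rot: [[0.002, 0.042, -0.999], [-0.002, -0.999, -0.042], [-1.0, 0.002, -0.002]]
wrist_force: [3.2, -5.0, -1.8]
opening: 0.18
```

```bash
python3 - <<'E'
from h import *
o=telemetry.get_obs();print(o["clock"],o["position"],np.degrees(np.arctan2(o["ee_rot"][1][1],o["ee_rot"][0][1])),o["wrist_force"],o["torque"])
s=camera("side")
cv2.imwrite("pics/n2.png",cv2.resize(s["img"][210:350,240:420,::-1],(720,560),interpolation=2))
E
```

```text
7.45 [ 0.49737266 -0.1583582   0.04168781] -87.61227151997645 [ 3.19345646 -4.97181092 -1.75487298] [-1.09817752e+00 -4.58220075e-01 -1.85995603e-04]
```

View pics/n2.png

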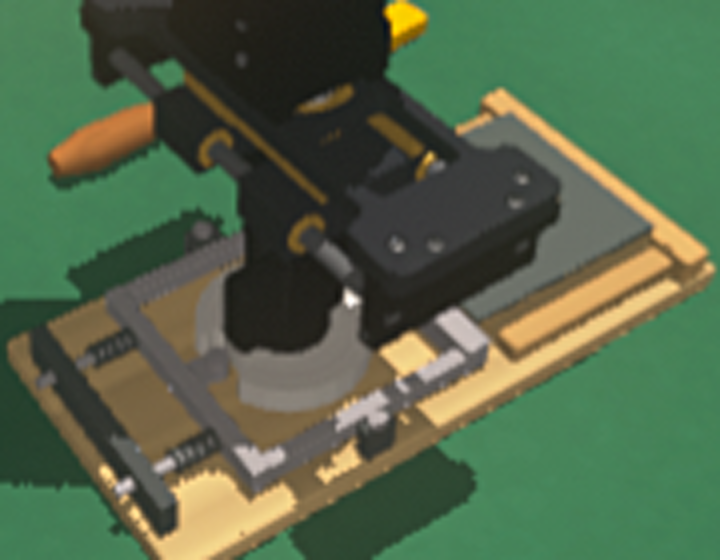

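Request:
drive_tool(
  deltas=[
    [0.001,-0.002,0,0,0,-0.2,-1],
    [0,0,0,0,0,0,-0.4],
    [0,0,0,0,0,0,0],
    [0,0,0,0,0,0,0],
    [0,0,0,0,0,0,0],
  ],
)

```text
clock: 8.0
position: [0.4971, -0.158, 0.0412]
ee_rot: [[-0.0, 0.027, -1.0], [0.0, -1.0, -0.027], [-1.0, -0.0, 0.0]]
wrist_force: [-0.2, -0.4, 0.9]
opening: 0.448
```

Request:
drive_tool(
  deltas=[
    [0,0,0,0,0,0,0],
    [0,0,0.03,0,0,0,0],
    [0,0,0.05,0,0,0,0],
    [0,0,0.07,0,0,0,0],
    [0,0,0.07,0,0,0,0],
  ],
)

```text
clock: 8.5
position: [0.4966, -0.1584, 0.1744]
ee_rot: [[-0.001, 0.026, -1.0], [-0.0, -1.0, -0.026], [-1.0, 0.0, 0.001]]
wrist_force: [0.9, 0.7, 0.7]
opening: 0.497
```

Request:
drive_tool(
  deltas=[
    [0,0.05,0.05,0,0,0,0],
    [0,0.07,0,0,0,0,0],
    [0,0.07,0,0,0,0,0],
    [0,0.07,0,0,0,0,0],
    [0,0.05,0,0,0,0,0],
  ],
)

```text
clock: 9.0
position: [0.4969, 0.031, 0.2035]
ee_rot: [[0.0, 0.029, -1.0], [0.002, -1.0, -0.029], [-1.0, -0.002, -0.0]]
wrist_force: [0.5, -0.2, 0.1]
opening: 0.497
```

Request:
drive_tool(
  deltas=[
    [0,0.05,0,0,0,0,0],
    [0,0.04,0,0,0,0,0],
    [0,0,0,0,0,0,0],
    [0,0,0,0,0,0,0],
  ],
)

```text
clock: 9.4
position: [0.4972, 0.0817, 0.2032]
ee_rot: [[-0.0, 0.027, -1.0], [-0.001, -1.0, -0.027], [-1.0, 0.001, 0.0]]
wrist_force: [-0.8, -0.3, -0.5]
opening: 0.499
```

```bash
python3 - <<'E'
from h import *
o=telemetry.get_obs();print(o["clock"],o["position"],o["wrist_force"],o["opening"])
t=camera("top");s=camera("side")
f=lambda a,y,x:cv2.resize(a["img"][y:y+110,x:x+110,::-1],(400,400),interpolation=2)
cv2.imwrite("pics/n3.png",np.hstack([f(t,205,325),f(s,225,250)]))
E
```

```text
9.4 [0.49717263 0.08172038 0.20323597] [-0.84335759 -0.30548356 -0.54524229] 0.4993940777633418
```

View pics/n3.png

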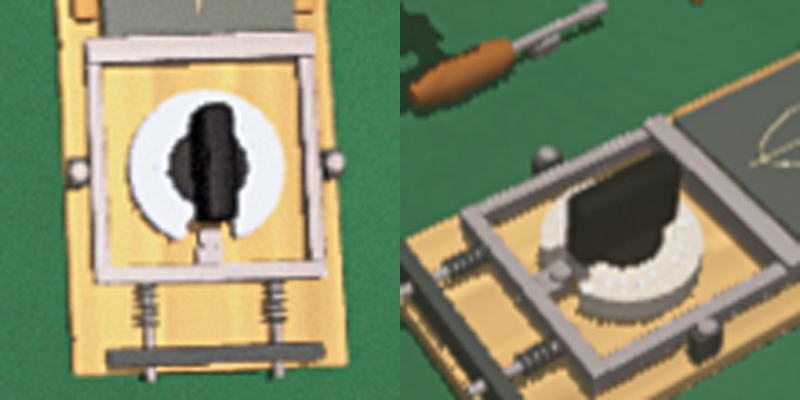

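The roller is in the notch, the jaw bar is up against the block, the bar lies along the holder, and the arm is clear. I'm handing in.

```bash
python3 -c "
from h import *
c=camera('top')
for d in landmark_of('spare_end',c)[:1]: print(np.array(d['xy'])*[560,420],d['conf'])
print(ctrl.finish_job())"
```

```text
the job is handed in; nothing more can be done
None
```

The print block is clamped and the job is handed in, at about 9.5 s on the robot's clock. I gripped the loaded holder's knob, turned it about 63° clockwise, let go and moved the arm away.

- **Clamp:** the last pictures from both cameras show the roller in the cam's notch and the jaw against the block. The bar lies along the holder's length. I judged the jaw travel by eye from these and did not measure it in millimetres.
- **Contact:** the wrist force was about 1 N with the arm clear, and the highest reading I saw was about 15 N, when the gripper closed.
- **Empty holder:** the gripper never went near its knob, passing at least 14 cm above it. My final check of that knob gave no result, because the network did not find it in the last picture, possibly because the arm hid it.

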